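# Load the pen-charging dock on the desk

## Robot

A 7-joint arm with a two-finger parallel gripper is mounted at the origin on the work surface. World frame = base frame: x ahead of the robot, y to its left, z up, the work surface at z = 0. Lengths are in m, angles in rad, forces in N, time in s.
With the tool pointing down it reaches from about 0.4 to 0.9 m from the base axis. Payload 5.5 kg.
Tool frame: the origin (TCP) lies midway between the tips of the shut fingers; the grasp point (between the pads) lies 19 mm behind it; z points along the fingers, y is the line along which they close (so a half turn about z gives the same grasp; the last joint's range is limited). The gripper opens to 85 mm and grips with 20 to 120 N. Pads are 22 mm wide; open, the fingers measure 114 mm over their backs; the gripper's body (76 mm by 85 mm) begins 54 mm behind the grasp point. The pads swing forward as they close: fully open they stand 13 mm farther back than shut.
Start: joints at [-1.01, 0.501, -0.427, 1.55, 0.221, 1.138, -0.21], TCP at [0.191, 0.621, 0.231] pointing down, gripper open.
Joint ranges: [-2.88, 2.88], [-0.31, 2.03], [-1.54, 1.56], [0.2, 2.42], [-1.41, 4.55], [0.19, 2.02], [-2.57, 2.57]. Speed limits (rad/s): [2.57, 2.57, 3.14, 3.14, 3.14, 3.14, 3.14].

## Interface

Orientations are given as a rotation vector (axis times angle).
In Python, from bench import arm gives the robot as it stands.
- The arm moves only by the shell command python3 -m pendant 'ROWS' [FORCE]. ROWS is JSON, one flat list of numbers, 5 for each row, row after row: the opening, from 0 (shut) to 1 (fully open), then the shift along the world's x, y, z scaled (see below), then the turn about the world's z scaled (see below). A call has 1 to 20 rows; each row is the pose to reach, as a shift and turn from the pose commanded when the call began; what a row does not reach only later rows make up. The controller multiplies each number of a shift by 300 mm and each number of a turn by 0.5 rad. A row lasts 1/12 s, in which the tool goes at most 41.7 mm and 7.16 degrees, less where a joint would pass 70% of its speed; a pose out of reach is approached as far as the arm can. A call with a number of a shift or a turn outside -1 to 1 is refused whole. A call with a gripper value outside its range is refused whole. The fingers move at their own pace and stop on an object; FORCE is the grip in N (left out, the last holds). Time passes only in rows, so rows that repeat a pose let the fingers close. It gives the time, the measured TCP pose, the force, the opening and the grip force at its end, in the units of the state.
- arm.get_state(): the state, without advancing time (a new reading comes with each control period).
- arm.snapshot(name): name is "scene" or "top"; returns a dict with "image" (400x640x3 uint8, red, green, blue), "range_z" (400x640 float32, m along the optical axis (not along the pixel's ray), 0 where there is no reading), "camera_matrix" (3x3 intrinsics, pixels), "distortion" ([k1, k2, p1, p2, k3] as OpenCV has them; the pictures are not rectified), "T" (4x4, takes a point from camera to world coordinates). Camera axes: x right, y down, z forward; pixel columns grow to the right and rows downward; lengths in m; the calibration is good to about 2 mm. A picture is of the moment at which its call begins.
- arm.close_job(): hands the job in; it is judged then, once.
Trained networks look in the newest picture that a camera, given by its name, has taken for a name from the list of things; names that differ only in an ending like _2 or _b are one class to them, and where a whole thing is asked for, a point or a joint stands for the part that bears it (a point fixed in the world has none). Each returns a list of dicts, best first, with "confidence" (0 to 1); they miss things now and then, are a little off and sometimes report something else, mostly with a low value. They report only what shows in the picture. A call takes as long as a camera call. They do not tell look-alikes from the thing itself.
- arm.boxes_of(camera, label): "uv" ([column, row] in pixels, amid what is visible of it).
- arm.pinpoint(camera, label): "uv" ([column, row] in pixels: a listed point, or the origin of a listed thing).
The state is a dict: "time": time; "qpos": joint angles; "joint_vel": joint speeds; "tau": joint torques, N m; "tcp_pos": TCP position; "tool_rot": TCP orientation; "ft_force": force on the tool from outside, world axes, zero at the start; "torque": the same for the moment, N m; "gripper_width": finger opening in m; "finger_force": force on a finger pad.
Only numpy, scipy, OpenCV 4.12 (cv2) and the standard library are available. Lean on these libraries where they do the work, as an engineer would, in place of code of your own. Each camera call takes 0.05 s, during which the arm holds its last target. There are 200 camera calls.

## Task

Load the pen-charging dock: first turn its dial to off (one dot), then swing the retaining bar fully open, and press every pen lying on the desk level and fully home into a fork clip of its own, centred in it and held under the sprung jaw. With all of them in, swing the bar fully closed over them, and only then turn the dial to slow charge (two dots). Do not shift the other things on the desk.

Things in the scene. Friction and masses are not known exactly. Their poses are not given: they have to be found in the camera images.
- dock: Pen-charging dock fixed to the desk: a grey base plate 90 mm (its x) by 320 mm (its y, from -145 to +175), its top 8 mm above the desk. Origin on the desk under the middle of the clip row; its x points roughly away from the robot, z up. Along its y it carries, 50 mm apart, four white fork clips with aluminium jaws, a steel retaining bar hinged at its -y end, and a black dial at its +y end.
- clip1 (a point): Seat of the clip at dock y = -75 mm (next to the bar's hinge): where the mid-point of a seated pen's axis lies, 30 mm above the desk. Axes as the dock's; the pen lies along x. All clips are alike: two pairs of prongs, 24 to 39 mm either side of this point along x, and between them a gap for the fingers, 48 mm long, clear down to the base plate 22 mm below this point.
- clip2 (a point): Seat of the clip at dock y = -25 mm. In each clip the prongs leave a channel 16.5 mm wide in y, its floor 7 mm below this point. On its -y side stands a fixed prong, flared at the top, 25 mm above this point; on its +y side a low prong and the sprung jaw. The mouth at the top is about 26 mm wide.
- clip3 (a point): Seat of the clip at dock y = +25 mm. Each clip's jaw is hinged low on the +y side; its two noses (one at each pair of prongs) overhang the channel by 5 mm just above a seated pen; its sloping lead-in reaches 28 mm above this point. A level pen pushed straight down swings the jaw aside (10 to 15 N at most, about 15 mm above the seat) and the jaw snaps back over it.
- clip4 (a point): Seat of the clip at dock y = +75 mm (next to the dial); like the others. A seated pen can be pulled straight up past the jaw again with about 10 N, or slid along the channel if it was knocked lengthwise.
- bar (a joint): Hinge of the retaining bar (vertical axis), rad. 0 = closed stop: the bar lies across the middle of all four clips, 61 to 68 mm above the desk, blocking them; pi/2 = open stop: it points along the dock's +x, away from the robot. It opens clockwise seen from above and stays where it is left (light friction). The bar is 14 mm wide and reaches 200 mm from its hinge.
- bar_post (a point): Middle of the bar's black upright round grip post: 16 mm across, 34 mm tall (68 to 102 mm above the desk; this point at 85 mm), standing on the bar 130 mm from its hinge. It may be pinched from above and led round.
- bar_hinge (a point): Point on the bar's vertical hinge axis, at the height of point bar_post.
- dial (a joint): Angle of the detented dial, rad, growing clockwise seen from above; it clicks into three positions: 0 = off (one white dot), 0.7 = slow charge (two dots), 1.4 = fast charge (three dots). The detent pulls it to the nearest position from about 0.25 rad away. Turning over a detent takes under 0.1 N m.
- dial_grip (a point): On the dial's axis, 41 mm above the desk: the height to grip. The grip is a black bar 44 mm long and 10 mm thick, 30 to 50 mm above the desk, on a disc 46 mm across; this point's x axis runs along the bar towards its end with the white pointer line. At joint value 0.7 that x is parallel to the dock's x.
- pen1_mid (a point): Mid-point of the axis of metal pen 1 (None if that pen is absent); x runs along the pen to its black tip. The pen is 139 mm long; its straight barrel is an octagonal prism 116 mm long and centred on this point, 14 mm across flats (15 mm over corners), 35 g; it lies on the desk with this point 7 mm up. All pens are alike and fit any clip, either way round.
- pen2_mid (a point): Mid-point of the axis of metal pen 2 (None if that pen is absent); x runs along the pen to its black tip. The pen is 139 mm long; its straight barrel is an octagonal prism 116 mm long and centred on this point, 14 mm across flats (15 mm over corners), 35 g; it lies on the desk with this point 7 mm up. All pens are alike and fit any clip, either way round.
- pen3_mid (a point): Mid-point of the axis of metal pen 3 (None if that pen is absent); x runs along the pen to its black tip. The pen is 139 mm long; its straight barrel is an octagonal prism 116 mm long and centred on this point, 14 mm across flats (15 mm over corners), 35 g; it lies on the desk with this point 7 mm up. All pens are alike and fit any clip, either way round.
- pen4_mid (a point): Mid-point of the axis of metal pen 4 (None if that pen is absent); x runs along the pen to its black tip. The pen is 139 mm long; its straight barrel is an octagonal prism 116 mm long and centred on this point, 14 mm across flats (15 mm over corners), 35 g; it lies on the desk with this point 7 mm up. All pens are alike and fit any clip, either way round.
- mug: White ceramic mug, 84 mm across, 95 mm tall, with a handle; a bystander. Origin under its centre.
- notes: Pad of white sticky notes, 76 x 76 x 18 mm; a bystander. Origin under its centre.
- phone: Black phone lying flat, 150 x 72 x 9 mm; a bystander. Origin under its centre.
- eraser: White eraser, 42 x 20 x 13 mm; a bystander. Origin under its centre.
- stapler: Grey and black stapler, 130 x 34 mm, about 50 mm tall; a bystander. Origin under its centre.
- glue: White glue stick standing upright, 28 mm across, 90 mm tall; a bystander. Origin under its centre.
Mind the look-alikes: they are no part of the job. Leave any green or purple look-alike of the part that bears pen3_mid alone.

How it is judged:
By the outcome, as a careful person would: the job done as asked, in the order asked, and still so for the second after the job is handed in, with the robot touching nothing.
Of pen1, pen2, pen3, pen4 only 3 to 4 are there at a start; the rules pass over those that are not, and their reading is None.
At some moment in a run one of pen1, pen2, pen3, pen4 may be knocked a few centimetres aside while the robot is not near it.
Once in a run the grip may slacken for a moment while it holds something.
It also fails if it takes over 210 s, if anything falls off the work surface, if the arm or the gripper's body presses on something with over 40 N, if the wrist force passes 120 N, or if a joint passes its speed limit or range.

## Working session

There is one attempt and no reset: what is moved stays moved. The work goes in short steps, Python scripts to look and compute and a shell command to move; the robot and the scene stay as the last step left them, time stands still between calls to the robot, and variables do not carry over. Pictures are saved under pics/ and viewed, at most 14 in all, crops included, and the job is handed in when it is done.

```bash
ls; mkdir -p pics; cat > h.py <<'E'
import numpy as np, cv2
from bench import arm
def snap(c,name=None):
    s=arm.snapshot(c)
    if name: cv2.imwrite('pics/'+name,cv2.cvtColor(s['image'],cv2.COLOR_RGB2BGR))
    return s
def ray(s,uv):
    p=cv2.undistortPoints(np.array([[uv]],float),s['camera_matrix'],s['distortion'])[0,0]
    T=np.array(s['T']); d=T[:3,:3]@np.array([p[0],p[1],1]); return T[:3,3],d
def atz(s,uv,z):
    o,d=ray(s,uv); return o+d*(z-o[2])/d[2]
def proj(s,P):
    T=np.linalg.inv(np.array(s['T'])); r,_=cv2.Rodrigues(T[:3,:3])
    return cv2.projectPoints(np.array(P,float).reshape(-1,3),r,T[:3,3],s['camera_matrix'],s['distortion'])[0].reshape(-1,2)
E
python3 - <<'E'
from h import *
np.set_printoptions(precision=4,suppress=True)
Z=dict(dock=0,clip1=.03,clip2=.03,clip3=.03,clip4=.03,bar_post=.085,bar_hinge=.085,dial_grip=.041,pen1_mid=.007,pen2_mid=.007,pen3_mid=.007,pen4_mid=.007,mug=0,notes=0,phone=0,eraser=0,stapler=0,glue=0)
for c in ['top','scene']:
    s=snap(c,c+'0.png'); print(c,np.array(s['T'])[:3,3])
    for n,z in Z.items():
        if n in('pen2_mid','pen3_mid','pen4_mid'): continue
        r=arm.pinpoint(c,n)
        print(n,[(np.round(d['uv']).astype(int).tolist(),round(d['confidence'],2),np.round(atz(s,d['uv'],z)[:2],4).tolist()) for d in r[:7]])
print(arm.get_state())
E
```

```text
pics
top [ 0.3565 -0.0267  1.2648]
dock [([369, 231], 0.64, [0.4806, -0.1947])]
clip1 [([393, 228], 0.92, [0.4887, -0.2572]), ([358, 231], 0.85, [0.4783, -0.1612]), ([180, 152], 0.74, [0.685, 0.3344]), ([375, 225], 0.71, [0.4943, -0.207]), ([449, 173], 0.61, [0.6443, -0.414])]
clip2 [([393, 228], 0.92, [0.4887, -0.2572]), ([358, 231], 0.85, [0.4783, -0.1612]), ([180, 152], 0.74, [0.685, 0.3344]), ([375, 225], 0.71, [0.4943, -0.207]), ([449, 173], 0.61, [0.6443, -0.414])]
clip3 [([393, 228], 0.92, [0.4887, -0.2572]), ([358, 231], 0.85, [0.4783, -0.1612]), ([180, 152], 0.74, [0.685, 0.3344]), ([375, 225], 0.71, [0.4943, -0.207]), ([449, 173], 0.61, [0.6443, -0.414])]
clip4 [([393, 228], 0.92, [0.4887, -0.2572]), ([358, 231], 0.85, [0.4783, -0.1612]), ([180, 152], 0.74, [0.685, 0.3344]), ([375, 225], 0.71, [0.4943, -0.207]), ([449, 173], 0.61, [0.6443, -0.414])]
bar_post [([368, 210], 0.9, [0.5283, -0.1811]), ([192, 195], 0.74, [0.5545, 0.2774])]
bar_hinge [([411, 225], 0.68, [0.4923, -0.2943]), ([314, 159], 0.45, [0.66, -0.0365])]
dial_grip [([318, 243], 0.73, [0.4417, -0.0551])]
pen1_
[... 1704 characters left out ...]
0.2119]), ([269, 233], 0.28, [0.4851, -0.1873])]
eraser [([373, 217], 0.55, [0.6647, 0.0428])]
stapler [([444, 160], 0.92, [0.7008, 0.3388])]
glue [([364, 238], 0.69, [0.6873, -0.0244])]
{'time': 1.6, 'qpos': array([-1.0098,  0.5009, -0.427 ,  1.5504,  0.2208,  1.1383, -0.2103]), 'joint_vel': array([-0.0009, -0.0011,  0.0012, -0.0012,  0.0009,  0.0013,  0.0005]), 'tau': array([ -0.0012, -56.9341,  -5.8112, -28.1335,   0.0126,   0.0017,
        -0.    ]), 'tcp_pos': array([0.1907, 0.6214, 0.2313]), 'tool_rot': array([-0.466 , -3.1068, -0.0001]), 'ft_force': array([ 0.1677,  0.1002, -0.0312]), 'torque': array([0.0482, 0.0034, 0.0007]), 'finger_force': 0.0, 'gripper_width': 0.08533951506728885}
```

View images.

View pics/top0.png

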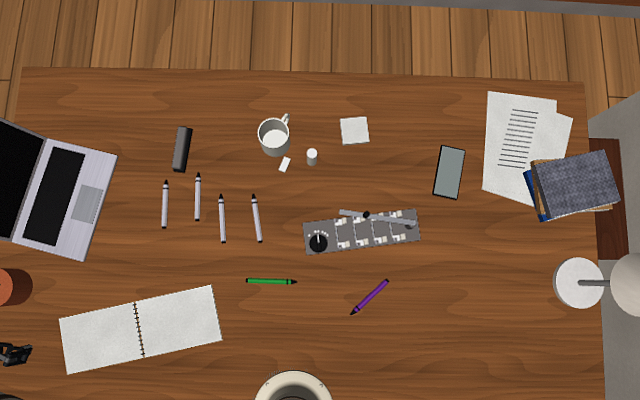

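View pics/scene0.png

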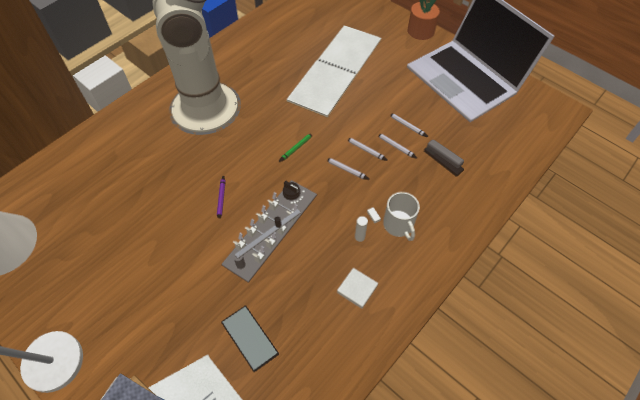

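```bash
cat >> h.py <<'E'
def cloud(s):
    H,W=s['range_z'].shape; u,v=np.meshgrid(np.arange(W),np.arange(H))
    p=cv2.undistortPoints(np.stack([u.ravel(),v.ravel()],1).astype(float)[:,None],s['camera_matrix'],s['distortion'])[:,0]
    z=s['range_z'].ravel()[:,None]; P=np.hstack([p*z,z]); T=np.array(s['T'])
    return (P@T[:3,:3].T+T[:3,3]).reshape(H,W,3)
def pens(s,z=.007,box=(.35,.75,.05,.5)):
    """grey pens lying on the desk: bright unsaturated blobs, elongated -> mid, axis angle, tip side"""
    im=s['image'].astype(int); W=cloud(s); sat=im.max(2)-im.min(2)
    m=(sat<28)&(W[...,0]>box[0])&(W[...,0]<box[1])&(W[...,1]>box[2])&(W[...,1]<box[3])&(s['range_z']>0)
    n,l,st,c=cv2.connectedComponentsWithStats(m.astype(np.uint8),connectivity=8); out=[]
    for i in range(1,n):
        if st[i,4]<50: continue
        v,u=np.where(l==i); X=np.array([atz(s,(a,b),z+.004)[:2] for a,b in zip(u,v)])
        mu=X.mean(0); w,V=np.linalg.eigh(np.cov((X-mu).T)); d=V[:,1]; t=(X-mu)@d
        if not(.1<np.ptp(t)<.16 and np.ptp((X-mu)@V[:,0])<.04): continue
        g=im[v,u].sum(1); k=np.abs(t)>.04
        if g[k&(t>0)].mean()>g[k&(t<0)].mean(): d=-d; t=-t
        # overall silhouette: barrel -58..58, tip 23 mm past
        mid=mu+d*((t.max()+t.min())/2-.0115)
        out.append((mid,np.arctan2(d[1],d[0]),np.ptp(t)))
    return out
E
python3 - <<'E'
from h import *
np.set_printoptions(precision=4,suppress=True)
for c in ['top','scene']:
    s=snap(c); W=cloud(s); np.save(c+'.npy',W)
    print(c,'desk z',np.median(W[...,2][(W[...,0]>.5)&(W[...,0]<.6)&(W[...,1]>0)&(W[...,1]<.1)]))
    for p in pens(s): print('pen',p[0],p[1],p[2],proj(s,[*p[0],.007]))
    r=(W[...,0]>.38)&(W[...,0]<.6)&(W[...,1]>-.4)&(W[...,1]<.02)
    m=r&(W[...,2]>.005)&(W[...,2]<.08)
    m=cv2.morphologyEx(m.astype(np.uint8),cv2.MORPH_OPEN,np.ones((3,3)))
    X=W[m>0][:,:2]; print('n',len(X), cv2.minAreaRect(X.astype(np.float32)*1000))
    m=r&(W[...,2]>.005)&(W[...,2]<.012); X=W[m][:,:2]; print('plate',cv2.minAreaRect(X.astype(np.float32)*1000))
    for lo,hi,n in((.06,.072,'bar'),(.078,.11,'post'),(.04,.055,'m'),):
        q=r&(W[...,2]>lo)&(W[...,2]<hi); X=W[q]; 
        if len(X): print(n,len(X),X.mean(0)); 
        if n=='bar':print(cv2.minAreaRect(X[:,:2].astype(np.float32)*1000))
s=arm.snapshot('top'); im=cv2.cvtColor(s['image'],cv2.COLOR_RGB2BGR)
a=cv2.resize(im[195:265,290:430],None,fx=5,fy=5,interpolation=cv2.INTER_CUBIC)
cv2.imwrite('pics/dock1.png',a)
E
```

```text
top desk z -0.0011592058163809593
pen [0.5547 0.2824] 0.03885996019211712 0.1353375231028558 [[197.5795 200.1171]]
pen [0.5298 0.3722] 0.03713253337010521 0.13470750540711202 [[164.9096 208.1115]]
pen [0.4949 0.2101] 0.11426262727914151 0.1341256329650101 [[222.2998 222.1638]]
pen [0.4979 0.1142] 0.1907889465986786 0.1352320833429389 [[257.0769 222.0099]]
n 2529 ((493.43280029296875, -214.88943481445312), (119.58840942382812, 398.6611328125), 14.107460021972656)
plate ((490.29315185546875, -189.8491973876953), (415.0195617675781, 217.75253295898438), 89.76276397705078)
bar 376 [ 0.5118 -0.21    0.0668]
((507.82623291015625, -198.23779296875), (87.76492309570312, 215.40423583984375), 15.61584186553955)
post 37 [ 0.5148 -0.1755  0.0981]
m 270 [ 0.472  -0.1671  0.0483]
scene desk z -0.0005223702009354847
pen [0.5318 0.3702] 0.02615532749016825 0.13503114743302336 [[405.6692 124.2085]]
pen [0.5532 0.2802] 0.03843573560053095 0.13265159581406938 [[393.7237 144.476 ]]
pen [0.4933 0.2082] 0.10999983715083694 0.13413865696659777 [[363.5594 147.858 ]]
pen [0.4978 0.1121] 0.19150752037826227 0.13417981983070326 [[344.1156 167.7709]]
n 2727 ((494.7030944824219, -214.3369598388672), (122.10430908203125, 407.14996337890625), 13.985091209411621)
plate ((490.2125549316406, -191.9658966064453), (216.08946228027344, 416.4859924316406), 0.20212161540985107)
bar 396 [ 0.513  -0.2148  0.0669]
((486.17901611328125, -209.751708984375), (209.57008361816406, 69.12236022949219), 82.83509826660156)
post 47 [ 0.5194 -0.1784  0.096 ]
m 319 [ 0.4758 -0.1813  0.0478]
```

View pics/dock1.png

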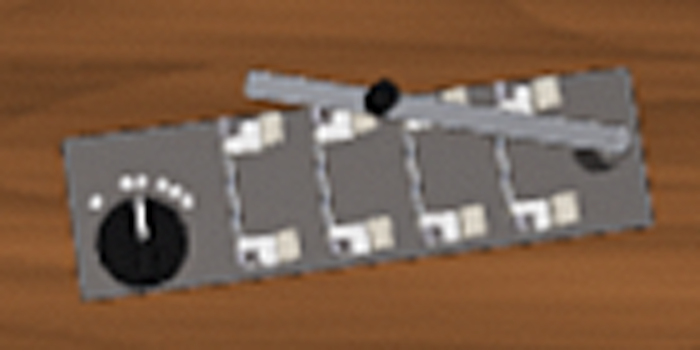

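```bash
python3 - <<'E'
from h import *
np.set_printoptions(precision=4,suppress=True)
s=snap('top')
c=np.array([[65,140],[628,67],[652,225],[83,298]],float); c=(c+.5)/5-.5+[290,195]
loc=np.array([[.045,.175],[.045,-.145],[-.045,-.145],[-.045,.175]])
X=np.array([atz(s,p,.008)[:2] for p in c])
def rigid(A,B):
    a=A-A.mean(0);b=B-B.mean(0); th=np.arctan2((a[:,0]*b[:,1]-a[:,1]*b[:,0]).sum(),(a*b).sum())
    R=np.array([[np.cos(th),-np.sin(th)],[np.sin(th),np.cos(th)]]); return th,B.mean(0)-R@A.mean(0),R
th,t,R=rigid(loc,X); print('dock',th,t,'res mm',(loc@R.T+t-X)*1000)
W=lambda x,y,z:np.array([*(R@[x,y]+t),z])
dial=((np.array([143,241])+.5)/5-.5+[290,195]); d=atz(s,dial,.03); print('dial',d,R.T@(d[:2]-t))
post=((np.array([382,97])+.5)/5-.5+[290,195]); d=atz(s,post,.1); print('post',d,R.T@(d[:2]-t))
for n in('bar_post','bar_hinge','dial_grip'):
    r=arm.pinpoint('top',n)
    if r: z={'bar_post':.085,'bar_hinge':.085,'dial_grip':.041}[n];p=atz(s,r[0]['uv'],z);print(n,p,R.T@(p[:2]-t))
for i in range(2):
  for cc in('top','scene'):
    q=snap(cc)
    print(cc,[np.round(atz(q,d['uv'],.007)[:2],4).tolist()+[round(d['confidence'],2)] for d in arm.pinpoint(cc,'pen1_mid')])
    if i==0 and cc=='scene':
        im=cv2.cvtColor(q['image'],cv2.COLOR_RGB2BGR)
        for P in [W(*l,.008) for l in loc]+[W(0,y,.03) for y in(-.075,-.025,.025,.075)]: 
            u=proj(q,P)[0]; cv2.circle(im,tuple(int(round(k*16)) for k in u),8,(0,0,255),-1,shift=4)
        A=cv2.resize(im[170:290,210:330],None,fx=4,fy=4,interpolation=cv2.INTER_CUBIC)
im=cv2.cvtColor(s['image'],cv2.COLOR_RGB2BGR)
B=cv2.resize(im[165:250,150:270],None,fx=4,fy=4,interpolation=cv2.INTER_CUBIC)
cv2.imwrite('pics/c1.png',np.vstack([A,B])[:820][:,:][::1] if 0 else np.hstack([cv2.resize(A,(400,400)),cv2.resize(B,(400,283)) if 0 else np.vstack([cv2.resize(B,(400,283)),np.zeros((117,400,3),np.uint8)])]))
E
```

```text
dock 0.15120480054195237 [ 0.4824 -0.1885] res mm [[ 1.1572  2.6014]
 [ 0.7415 -1.2968]
 [-0.4456 -2.5192]
 [-1.4531  1.2146]]
dial [ 0.4433 -0.055   0.03  ] [-0.0185  0.1378]
post [ 0.5151 -0.1746  0.1   ] [0.0345 0.0089]
bar_post [ 0.5268 -0.1811  0.085 ] [0.045  0.0006]
bar_hinge [ 0.4945 -0.2964  0.085 ] [-0.0043 -0.1085]
dial_grip [ 0.4394 -0.0599  0.041 ] [-0.0231  0.1336]
top [[0.5414, -0.1924, 0.59], [0.5386, 0.3715, 0.56]]
scene [[0.534, 0.3806, 0.62]]
top [[0.5389, 0.3617, 0.73]]
scene [[0.5315, 0.375, 0.59], [0.4958, 0.2255, 0.55], [0.7214, 0.0649, 0.26]]
```

View pics/c1.png

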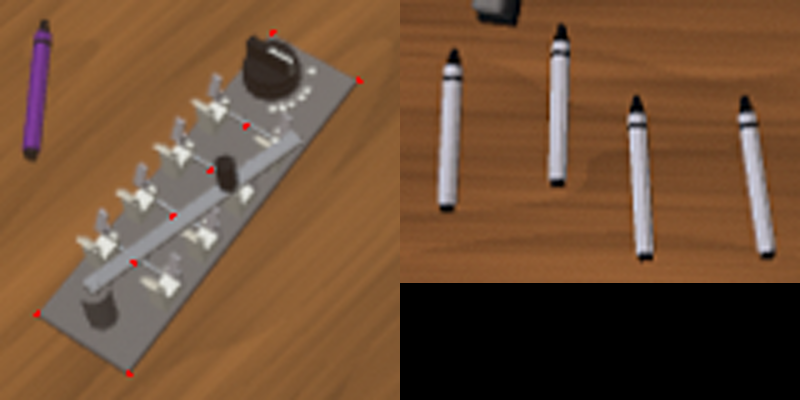

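```bash
python3 -m pendant '[0.4,0.8,-1,0,0.9, 0.4,0.8,-1,0,0.9, 0.4,0.8,-1,0,0.9, 0.4,0.8,-1,0,0.9, 0.4,0.8,-1,0,0.9, 0.4,0.8,-1,0,0.9, 0.4,0.8,-1,0,0.9, 0.4,0.8,-1,0,0.9, 0.4,0.8,-1,0,0.9, 0.4,0.8,-1,0,0.9, 0.4,0.8,-1,0,0.9]' 40; python3 -m pendant '[0.4,0.03,-1,-0.1,0, 0.4,0.03,-1,-0.1,0, 0.4,0.03,-1,-0.1,0, 0.4,0.03,-1,-0.1,0, 0.4,0.03,-1,-0.1,0, 0.4,0.03,-1,-0.1,0, 0.4,0.03,-1,-0.1,0, 0.4,0.03,-1,-0.1,0, 0.4,0.03,-1,-0.1,0]'
```

```text
time: 3.27
tcp_pos: [0.4341, 0.317, 0.2313]
tool_rot: [-0.226, 3.132, -0.003]
ft_force: [-0.0, 1.1, 0.1]
gripper_width: 0.0341
finger_force: 0.0
time: 4.02
tcp_pos: [0.4394, 0.0188, 0.2011]
tool_rot: [0.231, -3.132, 0.001]
ft_force: [-0.9, -0.3, -0.7]
gripper_width: 0.034
finger_force: 0.0
```

```bash
python3 -m pendant '[0.4,0.01,-0.264,-0.2,0, 0.4,0.01,-0.264,-0.35,0, 0.4,0.01,-0.264,-0.44,0, 0.4,0.01,-0.264,-0.44,0, 0.4,0.01,-0.264,-0.44,0,0.4,0.01,-0.264,-0.44,0]'; python3 - <<'E'
from h import *
s=snap('scene'); im=cv2.cvtColor(s['image'],cv2.COLOR_RGB2BGR); a=cv2.resize(im[130:230,230:350],None,fx=5,fy=5,interpolation=cv2.INTER_CUBIC)
t=snap('top'); im=cv2.cvtColor(t['image'],cv2.COLOR_RGB2BGR); 
cv2.imwrite('pics/dial1.png',a)
E
```

```text
time: 4.52
tcp_pos: [0.4416, -0.0555, 0.0684]
tool_rot: [0.241, -3.128, -0.003]
ft_force: [-0.3, 1.0, 0.7]
gripper_width: 0.0343
finger_force: 0.0
```

View pics/dial1.png

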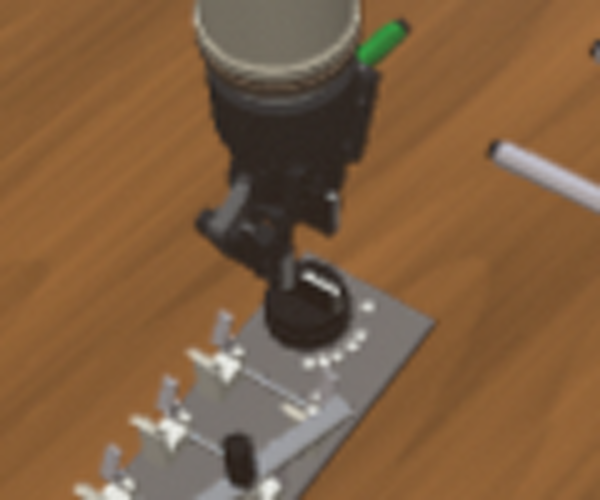

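```bash
python3 -m pendant '[0.4,0,0,-0.04,0, 0.4,0,0,-0.08,0, 0.4,0,0,-0.11,0, 0.4,0,0,-0.11,0, 0.4,0,0,-0.11,0]'; python3 -m pendant '[0.0,0,0,0,0, 0,0,0,0,0, 0,0,0,0,0, 0,0,0,0,0, 0,0,0,0,0,0,0,0,0,0]' 30
```

```text
time: 5.03
tcp_pos: [0.4435, -0.057, 0.0374]
tool_rot: [-0.241, 3.131, -0.0]
ft_force: [0.2, -0.9, 0.3]
gripper_width: 0.034
finger_force: 0.0
time: 5.53
tcp_pos: [0.4432, -0.0549, 0.0375]
tool_rot: [-0.243, 3.131, 0.004]
ft_force: [-2.6, 7.6, 8.3]
gripper_width: 0.0091
finger_force: 33.3
```

```bash
python3 -m pendant '[0,0,0.005,0,0.2, 0,0,0.005,0,0.4, 0,0,0.005,0,0.6, 0,0,0.005,0,0.8, 0,0,0.005,0,0.9]'; python3 -m pendant '[0,0,0,0,0.2, 0,0,0,0,0.4, 0,0,0,0,0.54, 0,0,0,0,0.54,0,0,0,0,0.54]'
```

```text
time: 5.95
tcp_pos: [0.4432, -0.0548, 0.0375]
tool_rot: [-0.941, 2.996, 0.001]
ft_force: [-3.2, 4.5, 8.6]
gripper_width: 0.0089
finger_force: 33.2
time: 6.37
tcp_pos: [0.4433, -0.0548, 0.0375]
tool_rot: [-1.328, 2.845, 0.001]
ft_force: [-3.0, 6.0, 8.9]
gripper_width: 0.009
finger_force: 33.2
```

```bash
python3 -m pendant '[0.4,0,0,0,0, 0.4,0,0,0,0, 0.4,0,0,0,0, 0.4,0,0,0.1,0, 0.4,0,0,0.2,0, 0.4,0,0,0.3,0, 0.4,0,0,0.3,0]'; python3 -m pendant '[0.4,0.1,-0.15,0,0,0.4,0.23,-0.38,0,0,0.4,0.23,-0.38,0,0,0.4,0.23,-0.38,0,0,0.4,0.23,-0.38,0,0]';python3 - <<'E'
from h import *
s=snap('scene'); im=cv2.cvtColor(s['image'],cv2.COLOR_RGB2BGR); a=cv2.resize(im[150:280,220:340],None,fx=4,fy=4,interpolation=cv2.INTER_CUBIC)
t=snap('top'); im=cv2.cvtColor(t['image'],cv2.COLOR_RGB2BGR); b=cv2.resize(im[195:265,290:390],None,fx=3,fy=3,interpolation=cv2.INTER_CUBIC)
o=np.zeros((520,790,3),np.uint8); o[:,:480]=a; o[:210,490:790]=b
cv2.imwrite('pics/dial2.png',o)
E
```

```text
time: 6.95
tcp_pos: [0.4464, -0.0569, 0.1311]
tool_rot: [-1.324, 2.842, -0.008]
ft_force: [0.2, -0.2, 0.3]
gripper_width: 0.0343
finger_force: 0.0
time: 7.37
tcp_pos: [0.5126, -0.1748, 0.126]
tool_rot: [-1.318, 2.852, -0.003]
ft_force: [-0.4, 0.6, -1.2]
gripper_width: 0.0344
finger_force: 0.0
```

View pics/dial2.png

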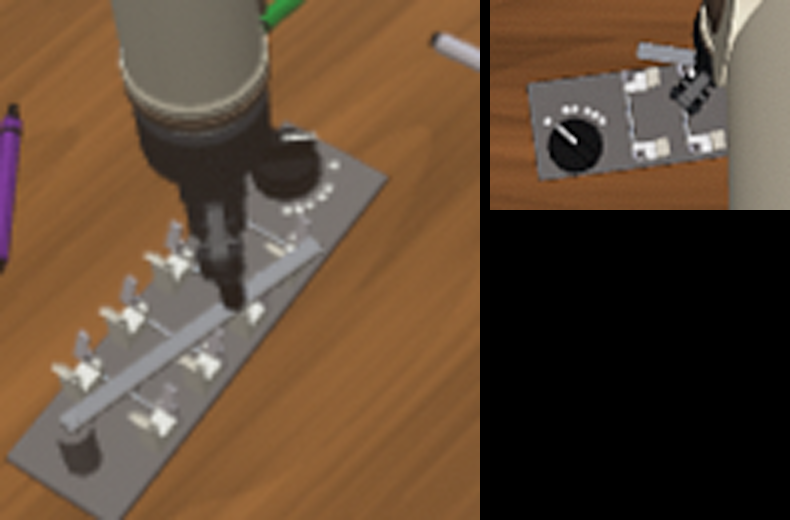

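```bash
python3 -m pendant '[0.4,0.01,-0.01,-0.04,0, 0.4,0.01,-0.01,-0.08,0, 0.4,0.01,-0.01,-0.12,0, 0.4,0.01,-0.01,-0.17,0, 0.4,0.01,-0.01,-0.17,0, 0.4,0.01,-0.01,-0.17,0]'; python3 -m pendant '[0.0,0,0,0,0, 0,0,0,0,0, 0,0,0,0,0, 0,0,0,0,0, 0,0,0,0,0]' 30
```

```text
time: 7.97
tcp_pos: [0.5132, -0.1721, 0.0737]
tool_rot: [1.328, -2.844, -0.004]
ft_force: [-0.1, -1.2, -0.5]
gripper_width: 0.034
finger_force: 0.0
time: 8.38
tcp_pos: [0.5151, -0.1732, 0.0757]
tool_rot: [-1.327, 2.847, -0.001]
ft_force: [0.7, 0.8, -0.7]
gripper_width: 0.0152
finger_force: 29.5
```

```bash
python3 -m pendant '[0,0.05,-0.01,0,0, 0,0.1,-0.023,0,0, 0,0.15,-0.045,0,0, 0,0.195,-0.072,0,0, 0,0.24,-0.106,0,0, 0,0.276,-0.144,0,0, 0,0.31,-0.188,0,0, 0,0.337,-0.234,0,0, 0,0.354,-0.274,0,0, 0,0.368,-0.314,0,0, 0,0.377,-0.35,0,0, 0,0.381,-0.378,0,0, 0,0.381,-0.378,0,0, 0,0.381,-0.378,0,0]' 30
```

```text
time: 9.55
tcp_pos: [0.629, -0.2846, 0.0757]
tool_rot: [-1.328, 2.846, 0.005]
ft_force: [-1.2, 5.2, 4.6]
gripper_width: 0.0151
finger_force: 30.4
```

```bash
python3 -m pendant '[0,0.003,-0.01,0,0, 0,0.003,-0.02,0,0, 0,0.003,-0.02,0,0,0,0.003,-0.02,0,0]' 30; python3 -m pendant '[0.4,0,0,0,0, 0.4,0,0,0,0, 0.4,0,0,0,0, 0.4,0,0,0.12,0, 0.4,0,0,0.24,0, 0.4,0,0,0.24,0, 0.4,-0.1,0.5,0.24,0,0.4,-0.1,0.5,0.24,0,0.4,-0.1,0.5,0.24,0,0.4,-0.1,0.5,0.24,0,0.4,-0.1,0.5,0.24,0]'; python3 - <<'E'
from h import *
np.set_printoptions(precision=4,suppress=True)
for c in('top','scene'):
    s=snap(c,c+'3.png'); W=cloud(s)
    m=(W[...,2]>.06)&(W[...,2]<.072)&(W[...,0]>.47)&(W[...,0]<.75)&(W[...,1]<-.24)&(W[...,1]>-.36); X=W[m]; print(len(X),cv2.fitLine(X[:,:2].astype(np.float32),cv2.DIST_HUBER,0,.01,.01).ravel(), X[:,0].min(),X[:,0].max())
    m=(W[...,2]>.08)&(W[...,2]<.11)&(W[...,0]>.47)&(W[...,0]<.75)&(W[...,1]<-.24)&(W[...,1]>-.36);print(W[m].mean(0))
    for p in pens(s): print('pen',p[0],p[1])
E
```

```text
time: 9.88
tcp_pos: [0.629, -0.2848, 0.0756]
tool_rot: [-1.334, 2.844, 0.015]
ft_force: [-6.5, 14.6, 9.2]
gripper_width: 0.015
finger_force: 31.3
time: 10.8
tcp_pos: [0.5995, -0.1343, 0.1481]
tool_rot: [-1.339, 2.84, 0.004]
ft_force: [-0.0, 1.4, 0.0]
gripper_width: 0.0341
finger_force: 0.0Traceback (most recent call last):
  File "<stdin>", line 5, in <module>
cv2.error: OpenCV(4.12.0) /io/opencv/modules/imgproc/src/linefit.cpp:50: error: (-215:Assertion failed) count > 0 in function 'fitLine2D_wods'
```

View pics/top3.png

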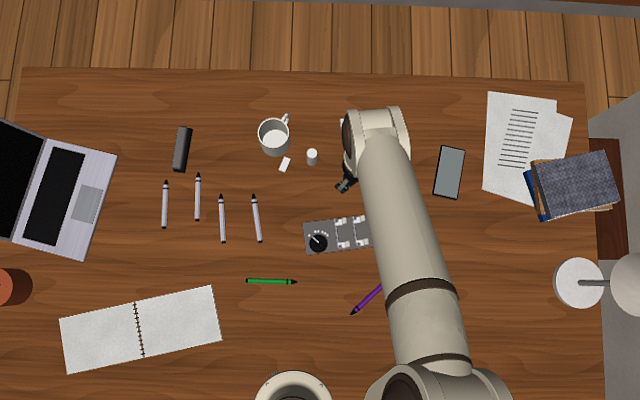

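```bash
python3 -m pendant '[0.5,-0.32,0.83,-0.05,-1, 0.5,-0.32,0.83,-0.05,-1, 0.5,-0.32,0.83,-0.05,-1, 0.5,-0.32,0.83,-0.05,-1, 0.5,-0.32,0.83,-0.05,-1, 0.5,-0.32,0.83,-0.05,-1, 0.5,-0.32,0.83,-0.05,-1, 0.5,-0.32,0.83,-0.05,-1,0.5,-0.32,0.83,-0.05,-1]' 40; python3 -m pendant '[0.5,0,0,0,-0.2, 0.5,0,0,0,-0.38, 0.5,0,0,0,-0.38, 0.5,0,0,0,-0.38]'; python3 - <<'E'
from h import *
np.set_printoptions(precision=4,suppress=True)
for c in('top','scene'):
    s=snap(c,c+'4.png'); W=cloud(s)
    m=(W[...,2]>.06)&(W[...,2]<.072)&(W[...,0]>.47)&(W[...,0]<.75)&(W[...,1]<-.24)&(W[...,1]>-.36); X=W[m]
    if len(X)>5: print(len(X),cv2.fitLine(X[:,:2].astype(np.float32),cv2.DIST_HUBER,0,.01,.01).ravel(), X[:,0].min(),X[:,0].max())
    for p in pens(s): print('pen',p[0]+.007*np.array([np.cos(p[1]),np.sin(p[1])]),p[1])
E
```

```text
time: 11.6
tcp_pos: [0.5049, 0.1059, 0.1326]
tool_rot: [-0.583, 3.086, -0.001]
ft_force: [0.4, -1.1, 0.8]
gripper_width: 0.0426
finger_force: 0.0
time: 11.93
tcp_pos: [0.5051, 0.1038, 0.1323]
tool_rot: [-0.284, 3.128, -0.002]
ft_force: [-0.8, 0.0, -0.3]
gripper_width: 0.0428
finger_force: 0.0
368 [ 0.9879  0.1549  0.5932 -0.2883] 0.49109534539563915 0.6981921405673182
pen [0.5368 0.3724] 0.036558505687518124
445 [ 0.9882  0.1531  0.5889 -0.2931] 0.49321446805960756 0.6980551599892588
pen [0.5388 0.3704] 0.026572777086147505
pen [0.5602 0.2804] 0.03843573560053095
pen [0.5047 0.1135] 0.19118248208445288
```

```bash
python3 -m pendant '[0.5,0,0.034,-0.1,0.02, 0.5,0,0.034,-0.2,0.02, 0.5,0,0.034,-0.3,0.02, 0.5,0,0.034,-0.38,0.02, 0.5,0,0.034,-0.425,0.02, 0.5,0,0.034,-0.425,0.02, 0.5,0,0.034,-0.425,0.02]' 40; python3 -m pendant '[0,0,0,0,0, 0,0,0,0,0, 0,0,0,0,0, 0,0,0,0,0, 0,0,0,0,0, 0,0,0,0,0]' 40
```

```text
time: 12.62
tcp_pos: [0.5035, 0.1161, 0.0042]
tool_rot: [0.302, -3.125, 0.0]
ft_force: [0.9, 0.0, 0.8]
gripper_width: 0.0429
finger_force: 0.0
time: 13.12
tcp_pos: [0.5052, 0.1166, 0.0063]
tool_rot: [-0.301, 3.124, -0.0]
ft_force: [-1.0, -1.2, 7.0]
gripper_width: 0.012
finger_force: 39.5
```

```bash
python3 -m pendant '[0,0,0,0.1,0, 0,0,0,0.2,0, 0,0,0,0.3,0, 0,0,0,0.38,0, 0,-0.06,-0.2,0.38,-0.078, 0,-0.1,-0.4,0.38,-0.078, 0,-0.11,-0.6,0.38,-0.078, 0,-0.11,-0.72,0.38,-0.078, 0,-0.11,-0.768,0.38,-0.078, 0,-0.11,-0.768,0.38,-0.078,0,-0.11,-0.768,0.38,-0.078]' 40; python3 - <<'E'
from h import *
np.set_printoptions(precision=4,suppress=True)
A=[]
for c in('scene','top'):
    s=snap(c); im=cv2.cvtColor(s['image'],cv2.COLOR_RGB2BGR); u=proj(s,[.4711,-.1144,.12])[0].astype(int)
    A.append(cv2.resize(im[u[1]-50:u[1]+50,u[0]-50:u[0]+50],(399,399),interpolation=cv2.INTER_CUBIC))
    for p in pens(s): print('pen',p[0]+.007*np.array([np.cos(p[1]),np.sin(p[1])]),p[1])
cv2.imwrite('pics/c4.png',np.hstack(A))
E
```

```text
time: 14.03
tcp_pos: [0.4699, -0.1215, 0.1192]
tool_rot: [0.225, -3.133, 0.006]
ft_force: [-0.2, 0.0, -0.3]
gripper_width: 0.0121
finger_force: 39.3
pen [0.5388 0.3704] 0.028240591510120774
pen [0.5602 0.2804] 0.038087137429937946
pen [0.5002 0.2091] 0.10904262817223105
pen [0.5617 0.2827] 0.03853621738645625
pen [0.5368 0.3724] 0.03713253337010521
pen [0.5019 0.2109] 0.11535882704997003
```

View pics/c4.png

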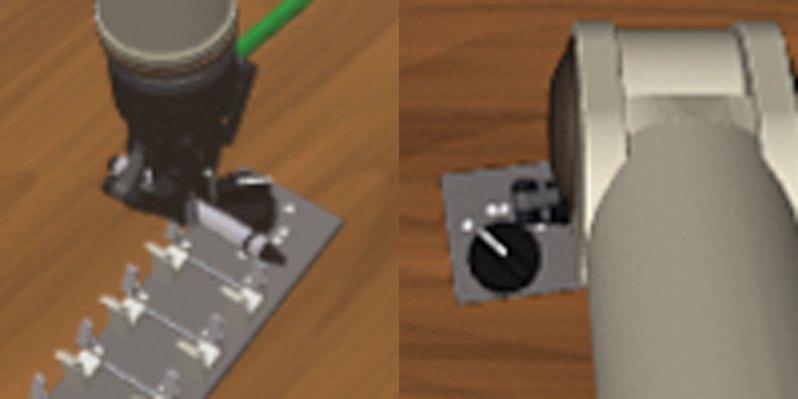

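```bash
python3 -m pendant '[0,0,0,0,0,0,0,0,0,0,0,0,0,0,0]'; python3 -m pendant '[0,0,0,0,0]';python3 -m pendant '[0,0,0,0,0]'
```

```text
time: 14.38
tcp_pos: [0.4711, -0.1122, 0.1189]
tool_rot: [-0.245, 3.132, 0.001]
ft_force: [-0.5, -0.5, -0.6]
gripper_width: 0.0121
finger_force: 39.3
time: 14.47
tcp_pos: [0.4711, -0.1126, 0.1189]
tool_rot: [-0.244, 3.132, 0.0]
ft_force: [0.4, 0.1, -0.5]
gripper_width: 0.0125
finger_force: 39.3
time: 14.55
tcp_pos: [0.471, -0.113, 0.1188]
tool_rot: [-0.243, 3.132, 0.0]
ft_force: [0.9, -0.1, -0.1]
gripper_width: 0.0125
finger_force: 39.3
```

```bash
python3 -m pendant '[0,0,-0.005,-0.06,0, 0,0,-0.005,-0.12,0, 0,0,-0.005,-0.18,0, 0,0,-0.005,-0.2,0, 0,0,-0.005,-0.22,0, 0,0,-0.005,-0.24,0]' 60; python3 -m pendant '[0,0,0,-0.015,0, 0,0,0,-0.03,0, 0,0,0,-0.045,0, 0,0,0,-0.06,0, 0,0,0,-0.06,0]'; python3 -m pendant '[0,0,0,-0.006,0,0,0,0,-0.006,0,0,0,0,-0.006,0]'
```

```text
time: 15.05
tcp_pos: [0.4714, -0.1154, 0.0469]
tool_rot: [-0.241, 3.132, -0.001]
ft_force: [-3.2, 0.2, 21.5]
gripper_width: 0.0113
finger_force: 64.0
time: 15.47
tcp_pos: [0.4722, -0.1152, 0.0294]
tool_rot: [-0.241, 3.13, -0.001]
ft_force: [0.6, 0.2, 0.8]
gripper_width: 0.0114
finger_force: 61.4
time: 15.72
tcp_pos: [0.4723, -0.1153, 0.0292]
tool_rot: [-0.241, 3.13, -0.002]
ft_force: [-4.9, 1.1, 22.3]
gripper_width: 0.0114
finger_force: 63.9
```

```bash
python3 -m pendant '[0.36,0,0,0,0, 0.36,0,0,0,0, 0.36,0,0,0,0, 0.36,0,0,0.08,0, 0.36,0,0,0.2,0, 0.36,0,0,0.3,0, 0.4,0.1,0.25,0.3,0, 0.5,0.1,0.5,0.3,-0.08, 0.5,0.1,0.8,0.3,-0.08, 0.5,0.1,1,0.3,-0.08, 0.5,0.1,1,0.3,-0.08, 0.5,0.1,1,0.3,-0.08]' 40; python3 - <<'E'
from h import *
np.set_printoptions(precision=4,suppress=True)
A=[]
for c in('scene','top'):
    s=snap(c); im=cv2.cvtColor(s['image'],cv2.COLOR_RGB2BGR); u=proj(s,[.4711,-.1144,.03])[0].astype(int)
    A.append(cv2.resize(im[u[1]-40:u[1]+40,u[0]-40:u[0]+40],(399,399),interpolation=cv2.INTER_CUBIC))
    print(c,'clip4',(proj(s,[.4711,-.1144,.03])[0]-u+40)*5)
    for p in pens(s): print('pen',p[0]+.007*np.array([np.cos(p[1]),np.sin(p[1])]),p[1])
cv2.imwrite('pics/c4b.png',np.hstack(A))
E
```

```text
time: 16.72
tcp_pos: [0.4986, 0.1327, 0.1169]
tool_rot: [0.177, -3.136, 0.0]
ft_force: [0.1, 0.2, -0.3]
gripper_width: 0.0428
finger_force: 0.0
scene clip4 [201.5505 201.7734]
pen [0.5388 0.3703] 0.028326467712587858
pen [0.5602 0.2804] 0.03843573560053095
top clip4 [201.9915 200.1373]
pen [0.5368 0.3724] 0.03546642967652048
```

View pics/c4b.png

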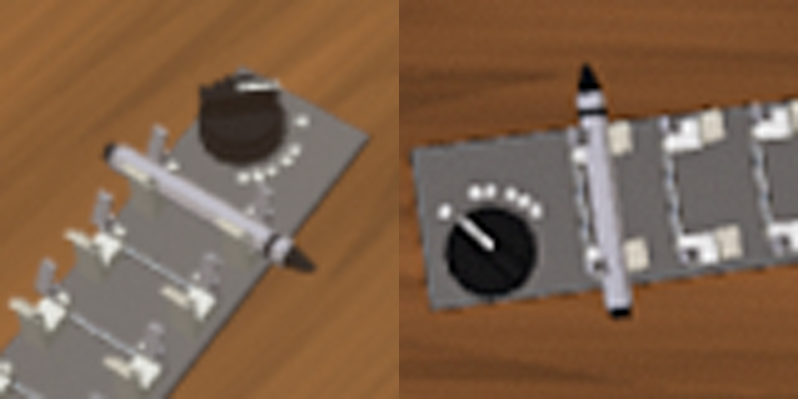

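```bash
python3 -m pendant '[0.5,0,0.09,0,0,0.5,0,0.09,0,0,0.5,0,0.09,0,0,0.5,0,0.09,0,0,0.5,0,0.09,0,0,0.5,0,0.09,0,0,0.5,0,0.09,0,0,0.5,0,0.09,0,0]'
```

```text
time: 17.48
tcp_pos: [0.499, 0.1573, 0.117]
tool_rot: [0.176, -3.137, 0.0]
ft_force: [-0.5, 0.4, 0.4]
gripper_width: 0.0429
finger_force: 0.0
```

```bash
python3 -m pendant '[0.5,0.007,0.09,0,0, 0.5,0.007,0.172,-0.05,0, 0.5,0.007,0.172,-0.15,0, 0.5,0.007,0.172,-0.25,0, 0.5,0.007,0.172,-0.25,0, 0.5,0.007,0.172,-0.25,0]'
```

```text
time: 17.98
tcp_pos: [0.4994, 0.2088, 0.0408]
tool_rot: [0.177, -3.132, 0.002]
ft_force: [0.4, 0.6, 0.7]
gripper_width: 0.0429
finger_force: 0.0
```

```bash
python3 -m pendant '[0.5,0.006,0.003,-0.06,0, 0.5,0.006,0.003,-0.12,0, 0.5,0.006,0.003,-0.12,0, 0.5,0.006,0.003,-0.12,0]';  python3 -m pendant '[0,0,0,0,0, 0,0,0,0,0, 0,0,0,0,0, 0,0,0,0,0, 0,0,0,0,0, 0,0,0,0,0]' 60
```

```text
time: 18.32
tcp_pos: [0.5033, 0.2104, 0.0072]
tool_rot: [-0.177, 3.136, -0.0]
ft_force: [0.5, 0.4, -0.1]
gripper_width: 0.0428
finger_force: 0.0
time: 18.82
tcp_pos: [0.504, 0.2111, 0.0079]
tool_rot: [-0.177, 3.134, 0.001]
ft_force: [-2.0, -1.0, 6.6]
gripper_width: 0.0112
finger_force: 58.6
```

```bash
python3 -m pendant '[0,0,0,0.1,0, 0,0,0,0.2,0, 0,0,0,0.3,0, 0,0,0,0.38,0, 0,-0.05,-0.13,0.38,0.08, 0,-0.08,-0.26,0.38,0.08, 0,-0.08,-0.39,0.38,0.08, 0,-0.08,-0.52,0.38,0.08, 0,-0.08,-0.65,0.38,0.08, 0,-0.08,-0.78,0.38,0.08, 0,-0.08,-0.9,0.38,0.08, 0,-0.08,-0.9,0.38,0.08,0,-0.08,-0.9,0.38,0.08,0,-0.08,-0.9,0.38,0.08]' 60; python3 -m pendant '[0,0,-0.12,0,0, 0,0,-0.24,0,0, 0,0,-0.35,0,0, 0,0,-0.35,0,0, 0,0,-0.35,0,0, 0,0,-0.35,0,0, 0,0,-0.35,0,0]'
```

```text
time: 19.98
tcp_pos: [0.479, -0.0591, 0.1206]
tool_rot: [-0.239, 3.132, 0.0]
ft_force: [-0.3, 1.1, -0.4]
gripper_width: 0.0112
finger_force: 59.0
time: 20.57
tcp_pos: [0.4792, -0.1618, 0.1201]
tool_rot: [-0.246, 3.132, 0.001]
ft_force: [0.8, 0.0, -0.1]
gripper_width: 0.011
finger_force: 59.0
```

```bash
python3 -m pendant '[0,0.005,-0.006,-0.06,-0.006, 0,0.005,-0.006,-0.12,-0.006, 0,0.005,-0.006,-0.18,-0.006, 0,0.005,-0.006,-0.2,-0.006, 0,0.005,-0.006,-0.22,-0.006, 0,0.005,-0.006,-0.24,-0.006]' 60; python3 -m pendant '[0,0,0,-0.015,0, 0,0,0,-0.03,0, 0,0,0,-0.045,0, 0,0,0,-0.058,0, 0,0,0,-0.058,0]'; python3 -m pendant '[0,0,0,-0.005,0,0,0,0,-0.005,0,0,0,0,-0.005,0]'
```

```text
time: 21.07
tcp_pos: [0.4808, -0.1648, 0.0482]
tool_rot: [-0.239, 3.132, 0.001]
ft_force: [-7.3, 10.3, 32.4]
gripper_width: 0.0108
finger_force: 63.2
time: 21.48
tcp_pos: [0.4815, -0.1645, 0.0309]
tool_rot: [-0.238, 3.131, 0.002]
ft_force: [1.5, 5.7, -0.7]
gripper_width: 0.0108
finger_force: 59.2
time: 21.73
tcp_pos: [0.4815, -0.1645, 0.0307]
tool_rot: [-0.238, 3.131, 0.001]
ft_force: [-1.7, 7.1, 13.5]
gripper_width: 0.0109
finger_force: 61.1
```

```bash
python3 -m pendant '[0.36,0,0,0,0, 0.36,0,0,0,0, 0.36,0,0,0,0, 0.36,0,0,0.08,0, 0.36,0,0,0.2,0, 0.36,0,0,0.3,0, 0.36,0,0.13,0.3,0, 0.36,0.04,0.26,0.3,0, 0.5,0.08,0.39,0.3,-0.08, 0.5,0.12,0.52,0.3,-0.16, 0.5,0.16,0.65,0.3,-0.23, 0.5,0.2,0.78,0.3,-0.23, 0.5,0.24,0.9,0.3,-0.23, 0.5,0.27,1,0.3,-0.23, 0.5,0.27,1,0.3,-0.23, 0.5,0.27,1,0.3,-0.23, 0.5,0.27,1,0.3,-0.23]' 40; python3 - <<'E'
from h import *
np.set_printoptions(precision=4,suppress=True)
A=[]
for c in('scene','top'):
    s=snap(c); im=cv2.cvtColor(s['image'],cv2.COLOR_RGB2BGR); u=proj(s,[.4786,-.1638,.03])[0].astype(int)
    A.append(cv2.resize(im[u[1]-40:u[1]+40,u[0]-40:u[0]+40],(399,399),interpolation=cv2.INTER_CUBIC))
    for p in pens(s): print('pen',p[0]+.007*np.array([np.cos(p[1]),np.sin(p[1])]),p[1])
cv2.imwrite('pics/c3b.png',np.hstack(A))
E
```

```text
time: 23.15
tcp_pos: [0.5609, 0.1325, 0.1185]
tool_rot: [0.054, -3.14, 0.002]
ft_force: [0.9, -0.7, -0.3]
gripper_width: 0.0426
finger_force: 0.0
```

View pics/c3b.png

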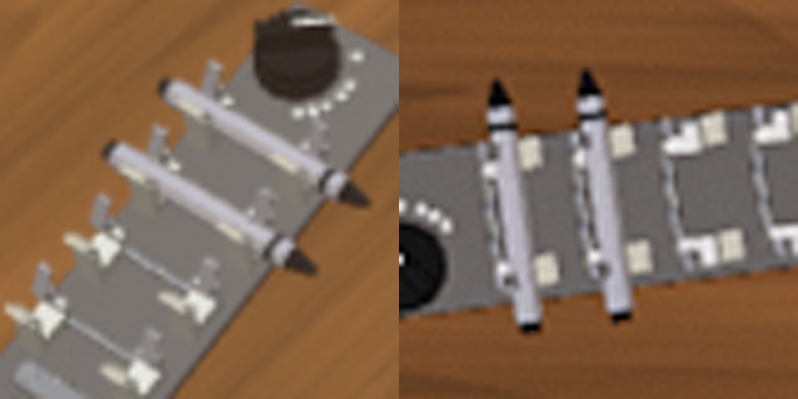

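```bash
python3 - <<'E'
from h import *
np.set_printoptions(precision=3,suppress=True)
for c in('scene','top'):
    s=snap(c)
    print(c,[(np.round(d['uv']),round(d['confidence'],2),atz(s,d['uv'],.007)[:2]) for d in arm.pinpoint(c,'pen1_mid')])
    im=s['image'].astype(int); W=cloud(s); sat=im.max(2)-im.min(2)
    m=(sat<28)&(W[...,0]>.3)&(W[...,0]<.8)&(W[...,1]>.05)&(W[...,1]<.5)&(s['range_z']>0)
    n,l,st,cc=cv2.connectedComponentsWithStats(m.astype(np.uint8),connectivity=8)
    for i in range(1,n):
        if st[i,4]>30: print(st[i],W[l==i].mean(0))
E
```

```text
scene [(array([410., 134.]), 0.52, array([0.566, 0.349]))]
[ 331    0   85  159 5600] [0.563 0.101 0.423]
[321  95  21  22 106] [0.309 0.26  0.01 ]
[393 124  71  52 823] [0.675 0.33  0.027]
[387 193  33  33 674] [0.72  0.097 0.052]
[404 224   7  11  37] [0.767 0.057 0.035]
top [(array([176., 195.]), 0.7, array([0.568, 0.344])), (array([397., 227.]), 0.38, array([ 0.495, -0.273]))]
[257 118  27  39 822] [0.734 0.081 0.039]
[ 172  122   88  163 5214] [0.519 0.14  0.478]
[262 179   8  12  55] [0.567 0.073 0.208]
[178 285  36   9 190] [0.309 0.261 0.008]
```

```bash
python3 -m pendant '[0.5,0,-0.13,0,0,0.5,0,-0.26,0,0,0.5,0,-0.39,0,0,0.5,0,-0.5,0,0,0.5,0,-0.5,0,0]'; python3 - <<'E'
from h import *
np.set_printoptions(precision=4,suppress=True)
A=[]
for c in('scene','top'):
    s=snap(c); im=cv2.cvtColor(s['image'],cv2.COLOR_RGB2BGR); u=proj(s,[.56,.32,.007])[0].astype(int); print(c,u)
    A.append(cv2.resize(im[u[1]-40:u[1]+40,u[0]-40:u[0]+40],(399,399),interpolation=cv2.INTER_CUBIC))
    for p in pens(s): print('pen',p[0]+.007*np.array([np.cos(p[1]),np.sin(p[1])]),p[1])
cv2.imwrite('pics/p1.png',np.hstack(A))
E
```

```text
time: 23.87
tcp_pos: [0.5608, -0.0271, 0.1187]
tool_rot: [0.036, -3.14, 0.009]
ft_force: [0.1, -1.1, -0.5]
gripper_width: 0.0425
finger_force: 0.0
scene [403 138]
pen [0.5602 0.2804] 0.036224957819678084
top [184 197]
pen [0.5617 0.2826] 0.03932675635037722
```

View pics/p1.png

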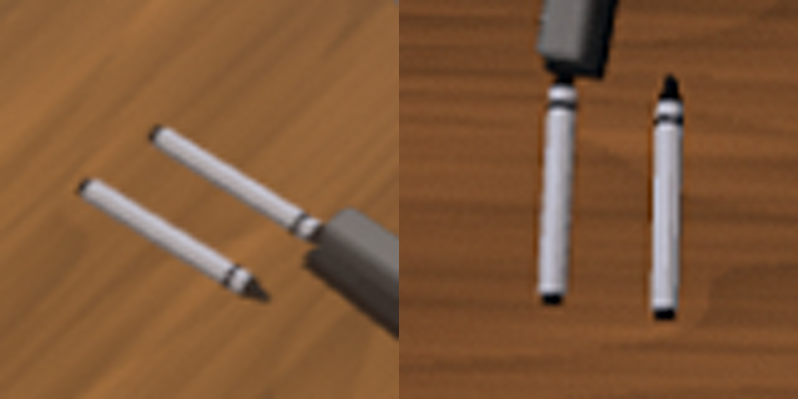

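```bash
python3 -m pendant '[0.4,0,0.13,0,0.03,0.4,0,0.26,0,0.03,0.4,0,0.39,0,0.03,0.4,0,0.52,0,0.03,0.4,0,0.65,0,0.03,0.4,0,0.78,0,0.03,0.4,0,0.9,0,0.03,0.4,0,0.98,-0.05,0.03,0.4,0,0.98,-0.1,0.03,0.4,0,0.98,-0.1,0.03,0.4,0,0.98,-0.1,0.03]'
```

```text
time: 24.88
tcp_pos: [0.5596, 0.2784, 0.0882]
tool_rot: [0.082, -3.138, 0.001]
ft_force: [-0.3, -0.1, -0.0]
gripper_width: 0.0343
finger_force: 0.0
```

```bash
python3 -m pendant '[0.4,0.004,0.007,-0.1,-0.03,0.4,0.004,0.007,-0.18,-0.03,0.4,0.004,0.007,-0.18,-0.03,0.4,0.004,0.007,-0.18,-0.03]'; python3 -m pendant '[0.4,0,0,-0.05,0,0.4,0,0,-0.094,0,0.4,0,0,-0.094,0,0.4,0,0,-0.094,0]';  python3 -m pendant '[0,0,0,0,0, 0,0,0,0,0, 0,0,0,0,0, 0,0,0,0,0, 0,0,0,0,0, 0,0,0,0,0]' 60
```

```text
time: 25.22
tcp_pos: [0.562, 0.2784, 0.0349]
tool_rot: [0.053, -3.139, 0.002]
ft_force: [0.3, 0.3, 1.0]
gripper_width: 0.0339
finger_force: 0.0
time: 25.55
tcp_pos: [0.562, 0.2794, 0.0065]
tool_rot: [0.055, -3.14, 0.001]
ft_force: [0.2, 0.7, 0.2]
gripper_width: 0.034
finger_force: 0.0
time: 26.05
tcp_pos: [0.563, 0.2804, 0.0078]
tool_rot: [-0.055, 3.14, 0.001]
ft_force: [-1.0, 0.5, 6.2]
gripper_width: 0.0114
finger_force: 59.2
```

```bash
python3 -m pendant '[0,0,0,0.1,0, 0,0,0,0.2,0, 0,0,0,0.3,0, 0,0,0,0.38,0, 0,-0.05,-0.13,0.38,0.06, 0,-0.1,-0.26,0.38,0.12, 0,-0.15,-0.38,0.38,0.18, 0,-0.2,-0.5,0.38,0.235, 0,-0.25,-0.62,0.38,0.235, 0,-0.25,-0.74,0.38,0.235, 0,-0.25,-0.87,0.38,0.235, 0,-0.25,-0.95,0.38,0.235,0,-0.25,-0.95,0.38,0.235,0,-0.25,-0.95,0.38,0.235]' 60; python3 -m pendant '[0,0,-0.12,0,0, 0,0,-0.24,0,0, 0,0,-0.36,0,0, 0,0,-0.48,0,0, 0,0,-0.6,0,0, 0,0,-0.68,0,0, 0,0,-0.68,0,0,0,0,-0.68,0,0,0,0,-0.68,0,0,0,0,-0.68,0,0]'; python3 - <<'E'
from h import *
np.set_printoptions(precision=4,suppress=True)
for c in('scene','top'):
    s=snap(c); print(c,[(d['uv'],round(d['confidence'],2),atz(s,d['uv'],.007)[:2]) for d in arm.pinpoint(c,'pen1_mid')])
    im=s['image'].astype(int); W=cloud(s); sat=im.max(2)-im.min(2)
    m=(sat<28)&(im.sum(2)>330)&(W[...,0]>.45)&(W[...,0]<.65)&(W[...,1]>.3)&(W[...,1]<.45)
    n,l,st,cc=cv2.connectedComponentsWithStats(m.astype(np.uint8),connectivity=8)
    for i in range(1,n):
        if st[i,4]<30: continue
        v,u=np.where(l==i); X=np.array([atz(s,(a,b),.011)[:2] for a,b in zip(u,v)]); mu=X.mean(0); w,V=np.linalg.eigh(np.cov((X-mu).T)); d=V[:,1]*np.sign(V[0,1]); t=(X-mu)@d
        print(st[i],mu+d*(t.min()+t.max())/2,np.ptp(t),np.arctan2(d[1],d[0]))
E
```

```text
time: 27.22
tcp_pos: [0.4873, -0.0072, 0.1208]
tool_rot: [0.233, -3.133, 0.001]
ft_force: [0.8, -0.3, -1.3]
gripper_width: 0.0111
finger_force: 58.9
time: 28.05
tcp_pos: [0.488, -0.2064, 0.1208]
tool_rot: [-0.245, 3.132, 0.002]
ft_force: [-0.1, -0.2, -0.1]
gripper_width: 0.0112
finger_force: 58.9
scene [([410.3, 134.7], 0.65, array([0.5679, 0.3455])), ([267.6, 233.8], 0.53, array([ 0.4872, -0.1938]))]
[394 124  33  21 144] [0.5653 0.343 ] 0.11421546485679965 0.024599680767469424
top [([342.4, 234.2], 0.59, array([ 0.4701, -0.1216]))]
[172 179   7  37 182] [0.5615 0.3454] 0.10154892168240848 0.017631362491858614
```

```bash
python3 -m pendant '[0,-0.002,-0.017,-0.02,-0.006, 0,-0.002,-0.017,-0.06,-0.006, 0,-0.002,-0.017,-0.12,-0.006, 0,-0.002,-0.017,-0.17,-0.006,0,-0.002,-0.017,-0.17,-0.006,0,-0.002,-0.017,-0.17,-0.006]' 60
```

```text
time: 28.75
tcp_pos: [0.4856, -0.2138, 0.0684]
tool_rot: [0.235, -3.13, -0.003]
ft_force: [0.4, -0.4, -0.1]
gripper_width: 0.0111
finger_force: 58.9
```

```bash
python3 -m pendant '[0,0.005,0.004,-0.02,0, 0,0.005,0.004,-0.04,0, 0,0.005,0.004,-0.067,0, 0,0.005,0.004,-0.085,0, 0,0.005,0.004,-0.1,0, 0,0.005,0.004,-0.115,0, 0,0.005,0.004,-0.127,0, 0,0.005,0.004,-0.127,0]' 60; python3 -m pendant '[0,0,0,-0.005,0,0,0,0,-0.005,0,0,0,0,-0.005,0]'
```

```text
time: 29.42
tcp_pos: [0.4877, -0.2128, 0.031]
tool_rot: [0.235, -3.132, -0.001]
ft_force: [0.4, -0.3, -0.7]
gripper_width: 0.0113
finger_force: 59.1
time: 29.67
tcp_pos: [0.4878, -0.2128, 0.0307]
tool_rot: [0.235, -3.132, -0.0]
ft_force: [-2.7, 1.2, 6.5]
gripper_width: 0.0114
finger_force: 60.0
```

```bash
python3 -m pendant '[0,0,0,-0.005,0,0,0,0,-0.005,0]'; python3 -m pendant '[0.36,0,0,0,0, 0.36,0,0,0,0, 0.36,0,0,0,0, 0.36,0,0,0.08,0, 0.36,0,0,0.2,0, 0.36,0,0,0.3,0, 0.36,0,0.13,0.3,0, 0.36,0.04,0.26,0.3,0, 0.4,0.08,0.39,0.3,-0.1, 0.4,0.12,0.52,0.3,-0.2, 0.4,0.16,0.65,0.3,-0.265, 0.4,0.2,0.78,0.3,-0.265, 0.4,0.24,0.9,0.3,-0.265, 0.4,0.26,1,0.3,-0.265, 0.4,0.26,1,0.3,-0.265, 0.4,0.26,1,0.3,-0.265]' 40; python3 -m pendant '[0.4,0,0.13,0,0,0.4,0,0.26,0,0,0.4,0,0.39,0,0,0.4,0,0.52,0,0,0.4,0,0.65,0,0,0.4,0,0.78,0,0,0.4,0,0.84,0,0,0.4,0,0.84,0,0,0.4,0,0.84,0,0,0.4,0,0.84,0,0]'
```

```text
time: 29.83
tcp_pos: [0.4878, -0.2128, 0.0305]
tool_rot: [0.235, -3.131, 0.001]
ft_force: [-6.9, 2.6, 20.6]
gripper_width: 0.0109
finger_force: 61.9
time: 31.17
tcp_pos: [0.566, 0.0902, 0.1184]
tool_rot: [0.035, -3.141, -0.002]
ft_force: [-0.3, -1.4, -0.2]
gripper_width: 0.0345
finger_force: 0.0
time: 32.0
tcp_pos: [0.5671, 0.3358, 0.118]
tool_rot: [0.023, -3.141, 0.004]
ft_force: [-0.3, -0.9, -0.1]
gripper_width: 0.0341
finger_force: 0.0
```

```bash
python3 -m pendant '[0.4,-0.005,0.024,-0.1,0,0.4,-0.005,0.024,-0.2,0,0.4,-0.005,0.024,-0.25,0,0.4,-0.005,0.024,-0.25,0,0.4,-0.005,0.024,-0.25,0]'
```

```text
time: 32.42
tcp_pos: [0.565, 0.3437, 0.043]
tool_rot: [0.023, -3.14, 0.003]
ft_force: [-0.3, 0.5, 0.7]
gripper_width: 0.0341
finger_force: 0.0
```

```bash
python3 -m pendant '[0.4,0,0,-0.06,0.01,0.4,0,0,-0.122,0.01,0.4,0,0,-0.122,0.01,0.4,0,0,-0.122,0.01]';  python3 -m pendant '[0,0,0,0,0, 0,0,0,0,0, 0,0,0,0,0, 0,0,0,0,0, 0,0,0,0,0, 0,0,0,0,0]' 60;  python3 -m pendant '[0,-0.02,0,0.01,0, 0,-0.06,0,0.02,0, 0,-0.1,0,0.05,0, 0,-0.1,0,0.15,0, 0,-0.1,0,0.25,0, 0,-0.1,0,0.38,0,0,-0.1,0,0.38,0]'
```

```text
time: 32.75
tcp_pos: [0.5654, 0.3456, 0.0081]
tool_rot: [-0.033, 3.141, -0.0]
ft_force: [-0.2, 0.7, 0.1]
gripper_width: 0.0341
finger_force: 0.0
time: 33.25
tcp_pos: [0.5663, 0.347, 0.0095]
tool_rot: [-0.035, 3.138, 0.002]
ft_force: [-1.7, -1.1, 6.8]
gripper_width: 0.0104
finger_force: 58.7
time: 33.83
tcp_pos: [0.5382, 0.3499, 0.1296]
tool_rot: [-0.036, 3.131, 0.011]
ft_force: [1.4, 1.3, 1.1]
gripper_width: 0.0105
finger_force: 58.7
```

```bash
python3 -m pendant '[0,0,-0.13,0,0, 0,0,-0.26,0,0, 0,-0.03,-0.39,0,0.1, 0,-0.06,-0.52,0,0.2, 0,-0.1,-0.65,0,0.26, 0,-0.14,-0.78,0,0.26, 0,-0.14,-0.9,0,0.26, 0,-0.14,-1,0,0.26,0,-0.14,-1,0,0.26,0,-0.14,-1,0,0.26]' 60; python3 -m pendant '[0,0,-0.12,0,0, 0,0,-0.24,0,0, 0,0,-0.36,0,0, 0,0,-0.48,0,0, 0,0,-0.6,0,0, 0,0,-0.72,0,0, 0,0,-0.84,0,0, 0,0,-0.95,0,0, 0,0,-1,0,0, 0,0,-1,0,0, 0,0,-1,0,0, 0,0,-1,0,0]'
```

```text
time: 34.67
tcp_pos: [0.4928, 0.0439, 0.1216]
tool_rot: [-0.232, 3.132, -0.002]
ft_force: [0.9, 0.3, 0.7]
gripper_width: 0.0104
finger_force: 58.8
time: 35.67
tcp_pos: [0.4937, -0.2511, 0.1212]
tool_rot: [-0.244, 3.132, 0.002]
ft_force: [0.2, 1.1, -0.4]
gripper_width: 0.0101
finger_force: 58.8
```

```bash
python3 -m pendant '[0,0.002,-0.03,-0.02,0, 0,0.002,-0.03,-0.06,0, 0,0.002,-0.03,-0.12,0, 0,0.002,-0.03,-0.16,0,0,0.002,-0.03,-0.16,0,0,0.002,-0.03,-0.16,0]' 60; python3 - <<'E'
from h import *
A=[]
for c in('scene','top'):
    s=snap(c); im=cv2.cvtColor(s['image'],cv2.COLOR_RGB2BGR); u=proj(s,[.4937,-.2626,.07])[0].astype(int)
    A.append(cv2.resize(im[u[1]-40:u[1]+40,u[0]-40:u[0]+40],(399,399),interpolation=cv2.INTER_CUBIC))
cv2.imwrite('pics/c1h.png',np.hstack(A))
E
```

```text
time: 36.17
tcp_pos: [0.4927, -0.2617, 0.0719]
tool_rot: [0.24, -3.13, -0.003]
ft_force: [0.2, 0.2, -0.9]
gripper_width: 0.0105
finger_force: 58.8
```

View pics/c1h.png

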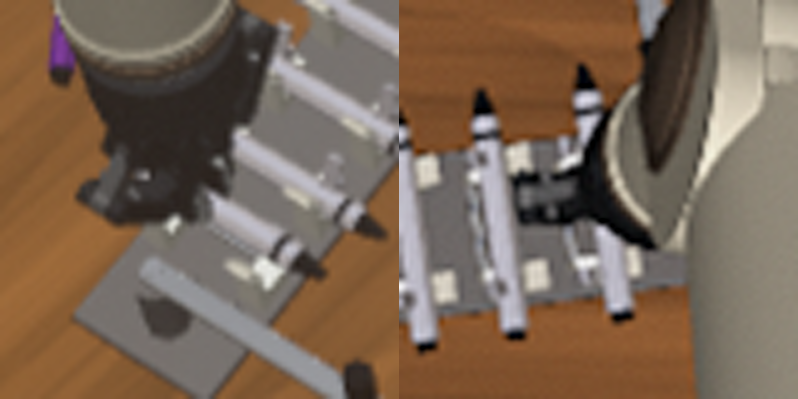

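```bash
python3 -m pendant '[0,0.004,0,-0.02,0, 0,0.004,0,-0.04,0, 0,0.004,0,-0.06,0, 0,0.004,0,-0.08,0, 0,0.004,0,-0.095,0, 0,0.004,0,-0.11,0, 0,0.004,0,-0.125,0, 0,0.004,0,-0.132,0, 0,0.004,0,-0.132,0]' 60; python3 -m pendant '[0,0,0,-0.005,0,0,0,0,-0.005,0,0,0,0,-0.005,0]'
```

```text
time: 37.02
tcp_pos: [0.494, -0.2625, 0.0327]
tool_rot: [0.239, -3.131, -0.001]
ft_force: [-0.3, 0.1, -0.1]
gripper_width: 0.0105
finger_force: 58.9
time: 37.27
tcp_pos: [0.4942, -0.2626, 0.0325]
tool_rot: [0.239, -3.131, -0.0]
ft_force: [-2.3, 2.2, 5.2]
gripper_width: 0.0104
finger_force: 60.0
```

```bash
python3 -m pendant '[0,0,0,-0.006,0,0,0,0,-0.006,0]'; python3 -m pendant '[0.36,0,0,0,0, 0.36,0,0,0,0, 0.36,0,0,0,0, 0.36,0,0,0.08,0, 0.36,0,0,0.2,0, 0.36,0,0,0.35,0, 0.36,0,0.13,0.35,0, 0.36,0,0.26,0.35,0.2, 0.4,0,0.39,0.35,0.4, 0.4,0,0.52,0.35,0.6, 0.4,0,0.65,0.35,0.8, 0.4,0,0.78,0.35,1, 0.4,0,0.9,0.35,1, 0.4,0,1,0.35,1,0.4,0,1,0.35,1,0.4,0,1,0.35,1]' 40; python3 -m pendant '[0.4,-0.1,0.1,0,0.2,0.4,-0.1,0.2,0,0.4,0.4,-0.1,0.3,0,0.4,0.4,-0.1,0.4,0,0.4,0.4,-0.1,0.4,0,0.4]'; python3 - <<'E'
from h import *
np.set_printoptions(precision=4,suppress=True)
A=[]
for c in('scene','top'):
    s=snap(c); im=cv2.cvtColor(s['image'],cv2.COLOR_RGB2BGR); u=proj(s,[.49,-.19,.03])[0].astype(int)
    A.append(cv2.resize(im[u[1]-60:u[1]+60,u[0]-60:u[0]+60],(399,399),interpolation=cv2.INTER_CUBIC))
    W=cloud(s); im=s['image'].astype(int); sat=im.max(2)-im.min(2)
    p=arm.pinpoint(c,'bar_post'); print([(d['confidence'],atz(s,d['uv'],.085)) for d in p])
    # local frame profile of each seated pen: height along axis
    th=.153; R=np.array([[np.cos(th),-np.sin(th)],[np.sin(th),np.cos(th)]]); L=(W[...,:2]-[.4824,-.1885])@R
    for y in(-.075,-.025,.025,.075):
        m=(abs(L[...,1]-y)<.01)&(abs(L[...,0])<.09)&(W[...,2]>.028)&(W[...,2]<.06)
        x=L[...,0][m]; z=W[...,2][m]; k=z>.03
        print(c,y,'x',x.min(),x.max(),'ymean',L[...,1][m].mean(),'z',[round(float(np.median(z[abs(x-a)<.01])),4) for a in(-.052,-.01,.01,.052)])
cv2.imwrite('pics/all4.png',np.hstack(A))
E
```

```text
time: 37.43
tcp_pos: [0.4943, -0.2627, 0.0323]
tool_rot: [0.239, -3.131, 0.001]
ft_force: [-7.3, 3.3, 19.8]
gripper_width: 0.0102
finger_force: 62.5
time: 38.77
tcp_pos: [0.4944, 0.0396, 0.1352]
tool_rot: [-1.014, 2.974, 0.001]
ft_force: [0.7, -0.3, 0.5]
gripper_width: 0.0344
finger_force: 0.0
time: 39.18
tcp_pos: [0.4647, 0.1626, 0.1359]
tool_rot: [-1.304, 2.855, 0.005]
ft_force: [0.4, 0.5, -0.0]
gripper_width: 0.0341
finger_force: 0.0
[(0.95, array([ 0.621 , -0.2848,  0.085 ]))]
scene -0.075 x -0.06290220395923297 0.07687297230304646 ymean -0.07577378104338246 z [0.0355, 0.0342, 0.0341, 0.0352]
scene -0.025 x -0.06409963433171677 0.07394947901190536 ymean -0.025536319551668605 z [0.0354, 0.0348, 0.0354, 0.0345]
scene 0.025 x -0.06332311452472415 0.07404855876560681 ymean 0.02380769231195899 z [0.0356, 0.0344, 0.0349, 0.0349]
scene 0.075 x -0.06212450634574943 0.07556782652596356 ymean 0.07400901322876371 z [0.034, 0.035, 0.0343, 0.0341]
[(0.74, array([ 0.6388, -0.2917,  0.085 ])), (0.72, array([ 0.4322, -0.0534,  0.085 ]))]
top -0.075 x -0.06050989480100193 0.07502090866184243 ymean -0.07525910727574808 z [0.035, 0.0356, 0.0356, 0.0347]
top -0.025 x -0.06234548989073184 0.0725261962850984 ymean -0.025261986447212576 z [0.0343, 0.0349, 0.0346, 0.0337]
top 0.025 x -0.061356799695633284 0.07321364575983041 ymean 0.024046860776120504 z [0.0351, 0.0346, 0.0335, 0.0354]
top 0.075 x -0.0619401446292438 0.0719471777162856 ymean 0.07381783244434832 z [0.0359, 0.0352, 0.0349, 0.0343]
```

View pics/all4.png

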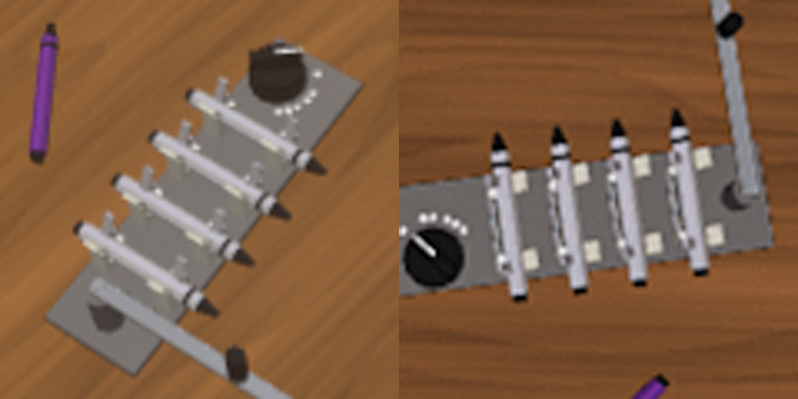

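```bash
python3 -m pendant '[0.4,0.08,-0.1,0,0,0.4,0.16,-0.2,0,0,0.4,0.24,-0.3,0,0,0.4,0.32,-0.4,0,0,0.4,0.4,-0.5,0,0,0.4,0.47,-0.6,0,0,0.4,0.54,-0.7,0,0,0.4,0.54,-0.82,0,0,0.4,0.54,-0.94,0,0,0.4,0.54,-1,0,0,0.4,0.54,-1,0,0,0.4,0.54,-1,0,0]' 30;  python3 -m pendant '[0.4,0.0,-0.12,0,0,0.4,0,-0.24,0,0,0.4,0,-0.36,0,0,0.4,0,-0.47,0,0,0.4,0,-0.47,0,0,0.4,0,-0.47,0,0,0.4,0,-0.47,0,0]'
```

```text
time: 40.38
tcp_pos: [0.6252, -0.1474, 0.1345]
tool_rot: [1.288, -2.863, 0.0]
ft_force: [-0.6, 0.9, 0.6]
gripper_width: 0.0342
finger_force: 0.0
time: 40.97
tcp_pos: [0.6265, -0.2824, 0.1351]
tool_rot: [-1.299, 2.86, 0.002]
ft_force: [-0.0, 1.5, -1.1]
gripper_width: 0.0344
finger_force: 0.0
```

```bash
python3 -m pendant '[0.4,0.006,-0.005,-0.05,0,0.4,0.006,-0.005,-0.1,0,0.4,0.006,-0.005,-0.15,0,0.4,0.006,-0.005,-0.2,0,0.4,0.006,-0.005,-0.2,0,0.4,0.006,-0.005,-0.2,0]' 30;  python3 -m pendant '[0,0,0,0,0,0,0,0,0,0,0,0,0,0,0,0,0,0,0,0,0,0,0,0,0]' 30
```

```text
time: 41.47
tcp_pos: [0.6271, -0.2843, 0.0729]
tool_rot: [1.299, -2.858, -0.005]
ft_force: [0.0, 0.3, -0.2]
gripper_width: 0.0342
finger_force: 0.0
time: 41.88
tcp_pos: [0.6287, -0.2849, 0.0759]
tool_rot: [-1.299, 2.86, -0.0]
ft_force: [-0.5, 2.5, 0.7]
gripper_width: 0.015
finger_force: 29.5
```

```bash
python3 -m pendant '[0,-0.007,0.036,0,0,0,-0.017,0.072,0,0,0,-0.033,0.112,0,0,0,-0.053,0.151,0,0,0,-0.077,0.187,0,0,0,-0.104,0.221,0,0,0,-0.134,0.252,0,0,0,-0.167,0.28,0,0,0,-0.203,0.304,0,0,0,-0.241,0.325,0,0,0,-0.281,0.341,0,0,0,-0.322,0.354,0,0,0,-0.365,0.362,0,0,0,-0.408,0.367,0,0,0,-0.451,0.366,0,0,0,-0.494,0.362,0,0,0,-0.507,0.36,0,0,0,-0.507,0.36,0,0,0,-0.507,0.36,0,0]' 30
```

```text
time: 43.47
tcp_pos: [0.4805, -0.176, 0.0765]
tool_rot: [-1.298, 2.852, -0.006]
ft_force: [10.1, 0.6, -8.2]
gripper_width: 0.0145
finger_force: 30.5
```

```bash
python3 -m pendant '[0,-0.015,0,0,0,0,-0.015,0,0,0]' 30; python3 -m pendant '[0.4,0,0,0,0,0.4,0,0,0,0,0.4,0,0,0,0,0.4,0,0,0.1,0,0.4,0,0,0.2,0,0.4,0,0,0.2,0,0.4,-0.06,0.1,0.2,0,0.4,-0.1,0.2,0.2,0,0.4,-0.11,0.32,0.2,0,0.4,-0.11,0.4,0.2,0,0.4,-0.11,0.4,0.2,0,0.4,-0.11,0.4,0.2,0]'; python3 - <<'E'
from h import *
np.set_printoptions(precision=4,suppress=True)
for c in('top','scene'):
    s=snap(c); W=cloud(s); L=(W[...,:2]-[.4824,-.1885])@np.array([[np.cos(.153),-np.sin(.153)],[np.sin(.153),np.cos(.153)]])
    m=(W[...,2]>.058)&(W[...,2]<.072)&(abs(L[...,0])<.03)&(abs(L[...,1])<.12); X=L[m]
    print(c,len(X),cv2.fitLine(X.astype(np.float32),cv2.DIST_HUBER,0,.01,.01).ravel(),X[:,1].min(),X[:,1].max())
E
```

```text
time: 43.63
tcp_pos: [0.4801, -0.1764, 0.0771]
tool_rot: [-1.295, 2.845, -0.011]
ft_force: [20.0, -0.5, -18.4]
gripper_width: 0.0149
finger_force: 30.0
time: 44.63
tcp_pos: [0.4381, -0.056, 0.1353]
tool_rot: [1.303, -2.858, 0.001]
ft_force: [0.3, -0.3, 0.3]
gripper_width: 0.0343
finger_force: 0.0
top 265 [ 0.0054 -1.      0.0006 -0.0529] -0.118903115779782 0.028741741897989573
scene 369 [ 0.003   1.      0.001  -0.0278] -0.11974427773305689 0.08048214190937412
```

```bash
python3 -m pendant '[0.4,0.016,0.003,-0.1,0,0.4,0.016,0.003,-0.2,0,0.4,0.016,0.003,-0.26,0,0.4,0.016,0.003,-0.3,0,0.4,0.016,0.003,-0.322,0,0.4,0.016,0.003,-0.322,0,0.4,0.016,0.003,-0.322,0]' 30; python3 -m pendant '[0,0,0,0,0,0,0,0,0,0,0,0,0,0,0,0,0,0,0,0,0,0,0,0,0]'
```

```text
time: 45.32
tcp_pos: [0.444, -0.0567, 0.039]
tool_rot: [-1.298, 2.861, -0.0]
ft_force: [0.6, -0.0, 0.3]
gripper_width: 0.0343
finger_force: 0.0
time: 45.73
tcp_pos: [0.4429, -0.0552, 0.0397]
tool_rot: [1.3, -2.859, -0.001]
ft_force: [-4.5, 4.9, 9.1]
gripper_width: 0.0087
finger_force: 31.8
```

```bash
python3 -m pendant '[0,0,0,0,-0.2,0,0,0,0,-0.4,0,0,0,0,-0.6,0,0,0,0,-0.8,0,0,0,0,-0.9,0,0,0,0,-0.9]' 30; python3 -m pendant '[0,0,0,0,-0.2,0,0,0,0,-0.4,0,0,0,0,-0.51,0,0,0,0,-0.51,0,0,0,0,-0.51]'
```

```text
time: 46.23
tcp_pos: [0.4428, -0.055, 0.0397]
tool_rot: [0.625, -3.078, -0.001]
ft_force: [-4.8, 3.3, 8.6]
gripper_width: 0.0089
finger_force: 31.7
time: 46.65
tcp_pos: [0.4427, -0.0549, 0.0397]
tool_rot: [0.233, -3.132, -0.001]
ft_force: [-5.3, 5.0, 8.5]
gripper_width: 0.0086
finger_force: 31.7
```

```bash
python3 -m pendant '[0.4,0,0,0,0, 0.4,0,0,0,0, 0.4,0,0,0,0, 0.4,0,0,0.1,0, 0.4,0,0,0.2,0, 0.4,0,0,0.3,0, 0.4,-0.02,0.13,0.4,0, 0.4,-0.02,0.26,0.4,0,0.4,-0.02,0.39,0.4,0,0.4,-0.02,0.52,0.4,0,0.4,-0.02,0.6,0.4,0,0.4,-0.02,0.6,0.4,0]'; python3 - <<'E'
from h import *
A=[]
for c in('scene','top'):
    s=snap(c); im=cv2.cvtColor(s['image'],cv2.COLOR_RGB2BGR); u=proj(s,[.48,-.17,.03])[0].astype(int)
    A.append(cv2.resize(im[u[1]-60:u[1]+60,u[0]-60:u[0]+60],(399,399),interpolation=cv2.INTER_CUBIC))
cv2.imwrite('pics/fin.png',np.hstack(A))
E
```

```text
time: 47.65
tcp_pos: [0.4379, 0.1299, 0.1599]
tool_rot: [-0.243, 3.129, 0.005]
ft_force: [0.1, -0.2, -0.9]
gripper_width: 0.0341
finger_force: 0.0
```

View pics/fin.png

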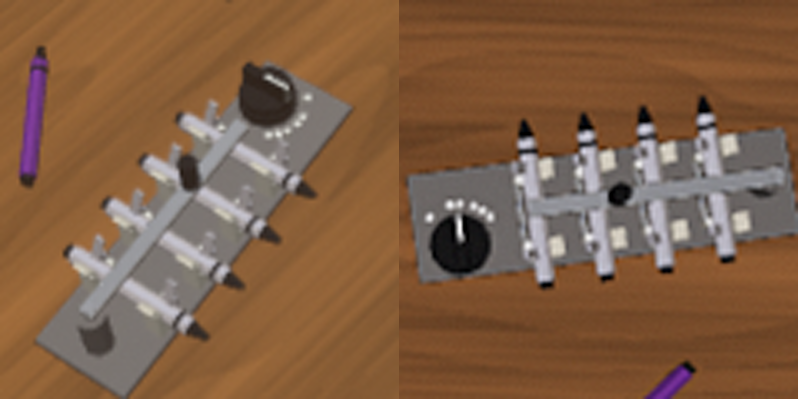

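The picture shows four pens seated under the closed bar (post at 620,194) and the dial pointing at two dots (459,225). I'm handing the job in.

```bash
python3 -c "
from bench import arm
print(arm.close_job())"
```

```text
the job is handed in; nothing more can be done
None
```

I handed the job in at about 48 s of simulated time: the dial was set to off, the bar opened, all four pens pressed home level in clips of their own, the bar closed over them and the dial set to slow charge; the final pictures show this, but no verdict came back.

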